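Screw out the scale's adjustable foot until it stops rocking

ROBOT

A 6-joint arm with a two-finger parallel gripper is mounted at the origin on the work surface. World frame = base frame: x ahead of the robot, y to its left, z up, the work surface at z = 0. Lengths are in m, angles in rad, forces in N, time in s.
With the tool pointing down it reaches from about 0.375 to 0.825 m from the base axis. Payload 5.5 kg.
Tool frame: the origin (TCP) lies midway between the tips of the shut fingers; the grasp point (between the pads) lies 19 mm behind it (arm.pinch_z is the distance from the TCP to the grasp point, in m); z points along the fingers, y is the line along which they close (so a half turn about z gives the same grasp; the last joint's range is limited). The gripper opens to 85 mm and grips with 20 to 120 N. Pads are 22 mm wide; open, the fingers measure 114 mm over their backs; the gripper's body (76 mm by 85 mm) begins 54 mm behind the grasp point. The pads swing forward as they close: fully open they stand 13 mm farther back than shut.
Start: joints at [1.168, 0.314, -0.047, 1.21, 0, 1.571], TCP at [0.235, 0.552, 0.231] pointing down, gripper open.
Joint ranges: [-2.67, 2.67], [-0.69, 1.73], [-1.03, 1.25], [-2.08, 2.16], [-1.42, 1.45], [-3.14, 3.14]. Speed limits (rad/s): [2.39, 2.39, 3.01, 3.14, 3.14, 3.14].

INTERFACE

Orientations are given as a rotation vector (axis times angle).
In Python, from workcell import arm gives the robot as it stands.
- The arm moves only by the shell command python3 -m inch 'ROWS' [FORCE]. ROWS is JSON, a list of rows, each an object with "travel": the shift along the tool's x, y, z in mm, a list of three; "rotation": the turn, a rotation vector about the tool's x, y, z in rad, a list of three; "claw": the finger opening in mm, from 0 to 85.4. A call has 1 to 10 rows; each row shifts and turns the commanded pose from where the row before left it, along the tool's axes as they then stand; what a row does not reach is not made up. A row lasts 1/8 s, in which the tool goes at most 62.5 mm and 10.7 degrees, less where a joint would pass 70% of its speed; a pose out of reach is approached as far as the arm can. A call is refused whole if a number of a shift passes 62.5 or a number of a turn 0.188, either way. A call with a gripper value outside its range is refused whole. The fingers move at their own pace and stop on an object; FORCE is the grip in N (left out, the last holds). Time passes only in rows, so rows that do not move let the fingers close. It gives the time, the measured TCP pose, the force, the opening and the grip force at its end, in the units of the state.
- arm.get_obs(): the state, without advancing time (a new reading comes with each control period).
- arm.capture(name): name is "side" or "top"; returns a dict with "color" (384x512x3 uint8, red, green, blue), "camera_matrix" (3x3 intrinsics, pixels), "k1" (the pictures are not rectified: a ray, as slopes to the right and down, at radius r is drawn at 1 + k1 r^2 times it, then the intrinsics apply), "position" and "attitude" of the camera in the world. Camera axes: x right, y down, z forward; pixel columns grow to the right and rows downward; lengths in m; the calibration is good to about 2 mm. A picture is of the moment at which its call begins. There is no depth.
- arm.close_job(): hands the job in; it is judged then, once.
The state is a dict: "clock": time; "joints": joint angles; "joint_velocities": joint speeds; "tau": joint torques, N m; "tool_pos": TCP position; "ee_rot": TCP orientation; "ft_force": force on the tool from outside, world axes, zero at the start; "wrist_torque": the same for the moment, N m; "finger_gap": finger opening in m; "gripper_force": force on a finger pad.
Only numpy, scipy, OpenCV 4.12 (cv2) and the standard library are available. Lean on these libraries where they do the work, as an engineer would, in place of code of your own. Each camera call takes 0.05 s, during which the arm holds its last target. There are 200 camera calls.

TASK

The four-legged bench scale on the freezer lid rocks because its one adjustable foot is screwed in too far. Turn that foot's slanted T-handle clockwise, seen from above it, until the scale stands level and all four feet stand firmly on the lid, then let go. Leave the scale about where it stands and leave the things around it alone.

Things in the scene. Friction and masses are not known exactly. Their poses are not given: they have to be found in the camera images.
- scale: Bench scale, 2.9 kg: round grey housing 160 mm across on four legs in a cross. Origin: its centre at foot height (about z = 0). z is square to the pan, vertical when level. x points to the adjustable foot, 210 mm from the centre on a slanted screw. Plain feet 160 mm from the centre towards -x, +y, -y. Display box, 125 mm high, on the -x leg. It starts tipped down to +x by 0.018 to 0.038 rad.
- scale_pan (a point): Centre of the steel pan's top, 176 mm across, 91 mm above the lid. Axes as the scale's. Screwing out lifts the +x side 2.8 mm per rad of handle turn: tilt falls 0.0135 rad per rad, and 0.0098 once the -x foot bears. Best is tilt 0. The soft feet all bear from about 0.006 rad tipped down at +x to 0.009 tipped up; turned further it rocks the other way.
- screw_grip (a point): Centre of the black T-handle: a bar 66 mm long (x), 18 wide (y), 26 high (z) on top of the screw. z runs up the screw, which leans 30 degrees from vertical, top towards the scale's centre. About 120 mm above the lid, 150 mm from the scale's centre. Below the bar: stem 16 mm thick, free for 30 mm, then a 34 mm sleeve. Turning under load moves the handle under 2 mm per rad.
- screw (a joint): Turn of the T-handle in rad, growing clockwise seen from above down the screw (negative about the grip's z). Each rad screws the foot out 3.2 mm (20 mm a turn, coarse thread). Starts at 0.6 to 1.9; the scale is level at about 3.6; ends 0 and 6.3. Stays where left: friction 0.12 N m, plus up to 0.05 from the load.
- foot_screw: The adjustable foot with its screw: a black rubber ball 30 mm in diameter on a slanted threaded rod. Origin: the ball's centre. It moves with joint screw.
- foot_back: Plain black rubber ball foot, 30 mm in diameter, under the display's leg; its ball is 160 mm from the scale's centre towards -x. Origin: not in the ball but at the scale's centre, level with the ball's lowest point; axes as the scale's. It yields softly under load, about 1 mm for 8 N.
- foot_left: The same plain foot on the scale's +y side. Origin: its lowest point.
- foot_right: The same plain foot on the scale's -y side. Origin: its lowest point.
- carton: Bystander: closed cardboard carton 120 x 200 x 70 mm. Origin: centre of its underside.
- jar: Bystander: glass jar with steel lid, 80 mm across, 110 mm high. Origin: centre of its underside.
- mug: Bystander: white mug, 84 mm across, 95 mm high. Origin: centre of its underside.

How it is judged:
At the end, for the whole second after the job is handed in: The scale is at rest, within 0.7 degrees (0.012 rad) of level, and each of its four feet bears on the lid with more than 1.5 N (evenly shared they would carry about 7 N each) (contact force between each of foot_screw, foot_back, foot_left, foot_right and anything else above 1.5 N and angle between scale's own z axis and vertical below 0.012 rad and linear speed of scale below 0.01 m/s and angular speed of scale below 0.05 rad/s); the robot touches nothing.
It fails at once if the scale is shoved more than 50 mm from its place (distance of scale from where it was at the start of the episode above 0.05 m).
It fails at once if the scale is tipped by more than 10 degrees (angle between scale's own z axis and vertical above 0.175 rad).
It fails at once if the carton, jar or mug is moved more than 25 mm (distance of any of carton, jar, mug from where it was at the start of the episode above 0.025 m).
It also fails if it takes over 58 s, if anything falls off the work surface, if the arm or the gripper's body presses on something with over 40 N, if the wrist force passes 120 N, or if a joint passes its speed limit or range.

## Working session

There is one attempt and no reset: what is moved stays moved. The work goes in short steps, Python scripts to look and compute and a shell command to move; the robot and the scene stay as the last step left them, time stands still between calls to the robot, and variables do not carry over. Pictures are saved under pics/ and viewed, at most 10 in all, crops included, and the job is handed in when it is done.

```bash
mkdir -p pics; ls; cat > h.py <<'E'
import numpy as np, cv2
from scipy.spatial.transform import Rotation as R
from workcell import arm
def snap(n,f):
    c=arm.capture(n); cv2.imwrite('pics/'+f+'.png',c['color'][:,:,::-1]); np.save('pics/'+f+'.npy',c,allow_pickle=True); return c
def att(c):
    a=np.array(c['attitude'],float)
    return a if a.shape==(3,3) else R.from_rotvec(a).as_matrix()
def ray(c,u,v):
    K=np.array(c['camera_matrix']); k=c['k1']
    p=cv2.undistortPoints(np.array([[[u,v]]],float),K,np.array([k,0,0,0.]))[0,0]
    d=att(c)@np.array([p[0],p[1],1]); return np.array(c['position']),d/np.linalg.norm(d)
def onz(c,u,v,z):
    o,d=ray(c,u,v); return o+d*(z-o[2])/d[2]
def tri(c1,p1,c2,p2):
    o1,d1=ray(c1,*p1);o2,d2=ray(c2,*p2)
    s=np.linalg.lstsq(np.c_[d1,-d2],o2-o1,rcond=None)[0]
    a=o1+s[0]*d1;b=o2+s[1]*d2; return (a+b)/2,np.linalg.norm(a-b)
def proj(c,P):
    A=att(c);p=A.T@(np.array(P)-c['position']);s=p[:2]/p[2];s=s*(1+c['k1']*(s@s));K=np.array(c['camera_matrix'])
    return K[:2,:2]@s+K[:2,2]
E
python3 - <<'E'
from h import *
for n in('side','top'):
    c=snap(n,n+'0'); print(n,c['camera_matrix'],c['k1'],c['position'],c['attitude'])
im=np.vstack([cv2.imread('pics/side0.png'),cv2.imread('pics/top0.png')])
print(arm.get_obs())
E
```

```text
pics
side [[426.35457838   0.         256.10966822]
 [  0.         426.35457838 186.13044325]
 [  0.           0.           1.        ]] -0.13965643680897685 [-0.25719    -0.8701144   0.78912094] [-1.97255087  0.78251574 -0.42251596]
top [[350.13995375   0.         258.29114163]
 [  0.         350.13995375 192.93562063]
 [  0.           0.           1.        ]] -0.015415339009667737 [0.39949424 0.02104781 1.06945458] [-2.17822042  2.12734342 -0.16899222]
{'clock': 0.1, 'joints': array([ 1.16803797e+00,  3.14130265e-01, -4.79421209e-02,  1.21023238e+00,
        1.99584629e-05,  1.57079956e+00]), 'joint_velocities': array([ 7.10211744e-05, -1.17318898e-03,  2.36458567e-03, -2.22921693e-04,
       -4.28333171e-04, -5.24293164e-04]), 'tau': array([ 2.56459498e-04, -5.40769243e+01,  3.40540481e+01,  1.11890218e-02,
        7.56672421e-05,  2.69604755e-06]), 'tool_pos': array([0.23496681, 0.55151941, 0.23055202]), 'ee_rot': array([-6.28324535e-01, -3.07778960e+00,  2.31506701e-03]), 'ft_force': array([-0.84789446, -0.30704488, -0.13292505]), 'wrist_torque': array([-0.06353223, -0.02491605,  0.00700858]), 'gripper_force': 0.0, 'finger_gap': 0.08488494811861406}
```

View pics/side0.png

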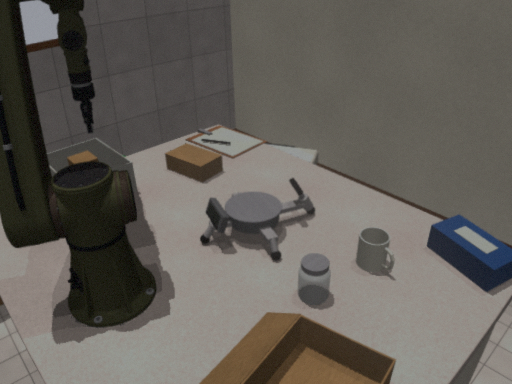

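View pics/top0.png

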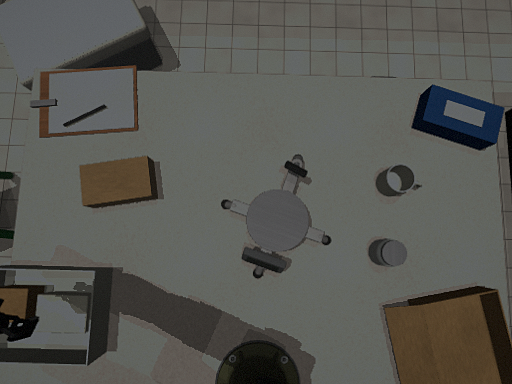

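The side view shows the scale's pan at (253,210) and the handle at (297,187). In the top view the pan is at (278,220), the handle at (296,169) and the feet at (258,272), (226,204) and (326,240). I'll enlarge both.

```bash
python3 - <<'E'
from h import *
a=cv2.imread('pics/side0.png')[160:260,195:325];b=cv2.imread('pics/top0.png')[145:285,210:340]
z=lambda i,k:cv2.convertScaleAbs(cv2.resize(i,None,fx=k,fy=k,interpolation=cv2.INTER_CUBIC),alpha=1.6)
A=z(a,3);B=z(b,3)
o=np.zeros((600,800,3),np.uint8);o[:300,:390]=A;o[:420,400:790]=B
cv2.imwrite('pics/crop0.png',o)
t=np.load('pics/top0.npy',allow_pickle=True).item();s=np.load('pics/side0.npy',allow_pickle=True).item()
P=onz(t,278,220,.091);print('pan',P)
print('handle',tri(t,(296,169),s,(297,187)))
for p in[(258,272),(226,204),(326,240)]:print(onz(t,*p,.015))
E
```

```text
pan [ 0.4660546  -0.04702225  0.091     ]
handle (array([ 0.60793328, -0.09381563,  0.11604654]), np.float64(0.0013518012107316968))
[0.31655458 0.00445098 0.015     ]
[0.51588385 0.10582648 0.015     ]
[ 0.41468516 -0.19713259  0.015     ]
```

View pics/crop0.png

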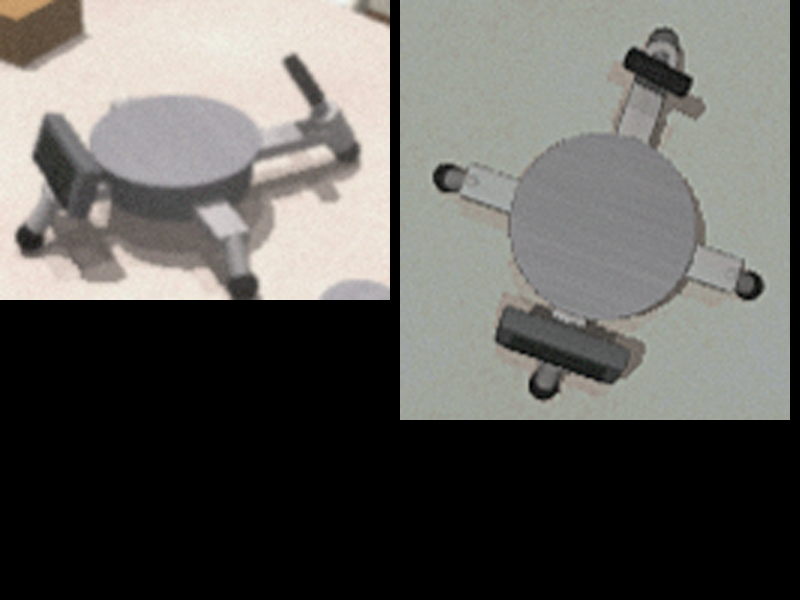

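Crop: the bar ends are at top-view pixels (286,165) and (306.7,173), and side-view pixels (292.3,179.3) and (301,194.7). The bar lies roughly along the scale's y.

```bash
cat >> h.py <<'E'
def plan(H,bar,yaw,lean=29,back=0.08):
    l=np.radians(lean); ax=np.array([-np.cos(yaw)*np.sin(l),-np.sin(yaw)*np.sin(l),np.cos(l)])
    z=-ax; x=bar-(bar@z)*z; x/=np.linalg.norm(x); y=np.cross(z,x)
    T=np.c_[x,y,z]; tcp=H+z*(arm.pinch_z-back); return T,tcp
def todo(T,tcp):
    o=arm.get_obs();C=R.from_rotvec(o['ee_rot']).as_matrix()
    print('travel mm',(C.T@(tcp-o['tool_pos'])*1e3).round(1),'rot',R.from_matrix(C.T@T).as_rotvec().round(3),'j',np.round(o['joints'],2),'after-rot travel',(T.T@(tcp-o['tool_pos'])*1e3).round(1),'t',o['clock'])
E
python3 - <<'E'
from h import *
t=np.load('pics/top0.npy',allow_pickle=True).item();s=np.load('pics/side0.npy',allow_pickle=True).item()
a,e1=tri(t,(286,165),s,(292.3,179.3));b,e2=tri(t,(306.7,173),s,(301,194.7));print(a,e1,b,e2,np.linalg.norm(a-b),(a+b)/2, np.degrees(np.arctan2(*(b-a)[1::-1])))
T,tcp=plan((a+b)/2,b-a,np.radians(-18.4));print(arm.pinch_z,T,tcp);todo(T,tcp)
E
python3 -m inch '[{"travel":[0,0,-20],"rotation":[0,0,-0.15],"claw":85},{"travel":[0,0,0],"rotation":[0,0,0],"claw":85}]'
python3 -c "
from h import *
print(arm.get_obs()['joints'])"
```

```text
[ 0.6160156  -0.06495493  0.12902342] 0.0023486169325564014 [ 0.59759045 -0.12369683  0.10572952] 0.0034263227786464536 0.06582326444424574 [ 0.60680303 -0.09432588  0.11737647] -107.41470256037304
0.0187 [[-0.44909882 -0.76595559  0.46002422]
 [-0.88984659  0.42983131 -0.15302969]
 [-0.08051887 -0.47807644 -0.87461971]] [ 0.57860354 -0.08494516  0.17099066]
travel mm [-565.6 -450.8   60.2] rot [ 0.34  -0.439 -1.451] j [ 1.17  0.31 -0.05  1.21  0.    1.57] after-rot travel [ 416.8 -508.3  307.6] t 0.1
clock: 0.35
tool_pos: [0.2355, 0.5526, 0.2522]
ee_rot: [0.398, 3.116, 0.003]
ft_force: [-0.0, -0.2, 0.4]
finger_gap: 0.0853
gripper_force: 0.0
[ 1.16803008e+00  3.06494507e-01 -9.25740429e-03  1.25319631e+00
  3.88426239e-06  1.42227089e+00]
```

```bash
cat >> h.py <<'E'
H0=np.array([.6075,-.094,.1168]);B0=np.array([-.0184,-.0587,-.01]);Y0=np.radians(-18.4)
E
python3 - <<'E'
from h import *
todo(*plan(H0,B0,Y0,back=.12))
E
```

```text
travel mm [-473.7 -529.1   46. ] rot [ 0.392 -0.388 -1.408] j [ 1.17  0.31 -0.01  1.25  0.    1.42] after-rot travel [ 468.4 -452.3  287.2] t 0.35
```

```bash
python3 -m inch '[{"travel":[-39,-44,2],"rotation":[0,0,0],"claw":85},{"travel":[-39,-44,2],"rotation":[0,0,0],"claw":85},{"travel":[-39,-44,2],"rotation":[0,0,0],"claw":85},{"travel":[-39,-44,2],"rotation":[0,0,0],"claw":85},{"travel":[-39,-44,2],"rotation":[0,0,0],"claw":85},{"travel":[-39,-44,2],"rotation":[0,0,0],"claw":85},{"travel":[-39,-44,2],"rotation":[0,0,0],"claw":85},{"travel":[-39,-44,2],"rotation":[0,0,0],"claw":85},{"travel":[-39,-44,2],"rotation":[0,0,0],"claw":85},{"travel":[0,0,0],"rotation":[0,0,0],"claw":85}]'
python3 - <<'E'
from h import *
todo(*plan(H0,B0,Y0,back=.12))
E
```

```text
clock: 1.6
tool_pos: [0.4769, 0.0774, 0.2323]
ee_rot: [-0.41, -3.114, 0.002]
ft_force: [-0.2, 0.7, 0.5]
finger_gap: 0.0851
gripper_force: 0.0
travel mm [-121.5 -128.8   27. ] rot [ 0.389 -0.392 -1.414] j [ 0.16  0.09 -0.32  1.16 -0.    0.42] after-rot travel [ 114.8 -107.3   86. ] t 1.6
```

```bash
python3 -m inch '[{"travel":[0,0,0],"rotation":[0.0433,-0.0435,-0.157],"claw":85},{"travel":[0,0,0],"rotation":[0.0433,-0.0435,-0.157],"claw":85},{"travel":[0,0,0],"rotation":[0.0433,-0.0435,-0.157],"claw":85},{"travel":[0,0,0],"rotation":[0.0433,-0.0435,-0.157],"claw":85},{"travel":[0,0,0],"rotation":[0.0433,-0.0435,-0.157],"claw":85},{"travel":[0,0,0],"rotation":[0.0433,-0.0435,-0.157],"claw":85},{"travel":[0,0,0],"rotation":[0.0433,-0.0435,-0.157],"claw":85},{"travel":[0,0,0],"rotation":[0.0433,-0.0435,-0.157],"claw":85},{"travel":[0,0,0],"rotation":[0.0433,-0.0435,-0.157],"claw":85},{"travel":[0,0,0],"rotation":[0,0,0],"claw":85}]'
python3 - <<'E'
from h import *
todo(*plan(H0,B0,Y0,back=.12))
E
```

```text
clock: 2.85
tool_pos: [0.4741, 0.0812, 0.2322]
ee_rot: [-1.558, 2.298, -0.564]
ft_force: [-0.5, -0.2, 0.4]
finger_gap: 0.0852
gripper_force: 0.0
travel mm [ 118.2 -110.4   87.1] rot [0.001 0.005 0.004] j [ 0.38 -0.25 -0.75  0.67 -0.32 -0.87] after-rot travel [ 117.3 -110.8   87.8] t 2.85
```

```bash
python3 -m inch '[{"travel":[39,-37,29],"rotation":[0,0,0],"claw":85},{"travel":[39,-37,29],"rotation":[0,0,0],"claw":85},{"travel":[39,-37,29],"rotation":[0,0,0],"claw":85},{"travel":[0,0,0],"rotation":[0,0,0],"claw":85}]'
python3 - <<'E'
from h import *
todo(*plan(H0,B0,Y0,back=.12))
s=snap('side','side1');t=snap('top','top1')
T,tcp=plan(H0,B0,Y0)
c=T[:,0]
for n,k in(('s',s),('t',t)):print(n,proj(k,H0),proj(k,H0+c*.033),proj(k,H0-c*.033))
a=cv2.imread('pics/side1.png')[120:250,230:360];b=cv2.imread('pics/top1.png')[120:250,230:360]
z=lambda i:cv2.convertScaleAbs(cv2.resize(i,(390,390),interpolation=cv2.INTER_CUBIC),alpha=1.6)
cv2.imwrite('pics/crop1.png',np.hstack([z(a),z(b)]))
E
```

```text
clock: 3.35
tool_pos: [0.565, -0.0815, 0.2065]
ee_rot: [-1.549, 2.305, -0.566]
ft_force: [-0.2, 1.0, -0.2]
finger_gap: 0.0847
gripper_force: 0.0
travel mm [-1.2  4.9 -1.4] rot [ 0.001  0.001 -0.003] j [-0.08 -0.1  -0.71  0.47 -0.12 -1.29] after-rot travel [-1.2  4.9 -1.4] t 3.35
s [296.74635774 186.91489448] [301.38712599 192.14138107] [292.27927556 181.88722995]
t [296.25757288 168.91186309] [307.1889559  173.54319944] [285.33177667 164.28431619]
```

View pics/crop1.png

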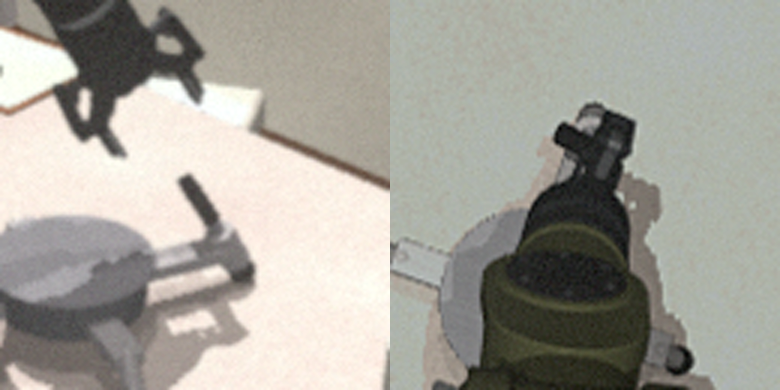

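The side crop shows the bar at about (296,187.5), as predicted, and the open gripper lined up with it. Going in with the opening at 45 mm.

```bash
python3 -m inch '[{"travel":[-1,5,20],"rotation":[0,0,0],"claw":45},{"travel":[0,0,25],"rotation":[0,0,0],"claw":45},{"travel":[0,0,25],"rotation":[0,0,0],"claw":45},{"travel":[0,0,0],"rotation":[0,0,0],"claw":45}]'
python3 - <<'E'
from h import *
todo(*plan(H0,B0,Y0,back=0))
E
```

```text
clock: 3.95
tool_pos: [0.5914, -0.0839, 0.1418]
ee_rot: [-1.562, 2.298, -0.562]
ft_force: [-0.4, -0.2, 0.4]
finger_gap: 0.0452
gripper_force: 0.0
travel mm [ 4.5 -4.5 49.5] rot [0.004 0.004 0.007] j [-0.08  0.02 -0.76  0.3  -0.11 -1.3 ] after-rot travel [ 4.3 -4.4 49.5] t 3.95
```

```bash
python3 -m inch '[{"travel":[0,0,0],"rotation":[0,0,0],"claw":45},{"travel":[0,0,0],"rotation":[0,0,0],"claw":45},{"travel":[0,0,0],"rotation":[0,0,0],"claw":45}]'
python3 - <<'E'
from h import *
todo(*plan(H0,B0,Y0,back=0))
E
```

```text
clock: 4.32
tool_pos: [0.5928, -0.0855, 0.1447]
ee_rot: [-1.559, 2.295, -0.568]
ft_force: [0.4, -0.8, 0.5]
finger_gap: 0.0447
gripper_force: 0.0
travel mm [ 3.6 -1.1 51.1] rot [-0.001  0.005  0.006] j [-0.08  0.02 -0.76  0.3  -0.11 -1.3 ] after-rot travel [ 3.3 -1.2 51.2] t 4.325
```

Settled. I'll insert, then close gently.

```bash
python3 -m inch '[{"travel":[3,-1,17],"rotation":[0,0,0],"claw":45},{"travel":[0,0,17],"rotation":[0,0,0],"claw":45},{"travel":[0,0,15],"rotation":[0,0,0],"claw":45},{"travel":[0,0,0],"rotation":[0,0,0],"claw":45},{"travel":[0,0,0],"rotation":[0,0,0],"claw":45}]'
python3 - <<'E'
from h import *
todo(*plan(H0,B0,Y0,back=0))
s=snap('side','side2')
a=cv2.imread('pics/side2.png')[130:250,230:390]
cv2.imwrite('pics/crop2.png',cv2.convertScaleAbs(cv2.resize(a,None,fx=4,fy=4,interpolation=cv2.INTER_CUBIC),alpha=1.6))
E
```

```text
clock: 4.95
tool_pos: [0.6149, -0.0962, 0.1015]
ee_rot: [-1.56, 2.296, -0.567]
ft_force: [-0.5, -0.3, 0.0]
finger_gap: 0.0448
gripper_force: 0.0
travel mm [ 0.2 -0.7  1.6] rot [0.    0.004 0.006] j [-0.1   0.12 -0.76  0.19 -0.1  -1.32] after-rot travel [ 0.2 -0.7  1.6] t 4.95
```

View pics/crop2.png

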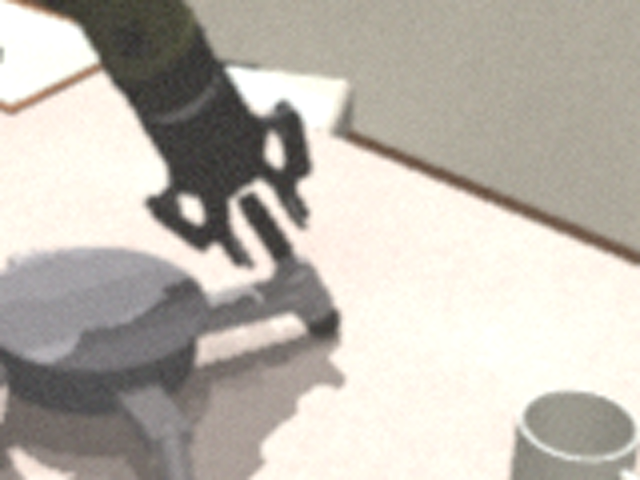

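The bar stands between the two fingers at crop (265,225). Closing.

```bash
python3 -m inch '[{"travel":[0,0,0],"rotation":[0,0,0],"claw":10},{"travel":[0,0,0],"rotation":[0,0,0],"claw":10},{"travel":[0,0,0],"rotation":[0,0,0],"claw":10},{"travel":[0,0,0],"rotation":[0,0,0],"claw":10},{"travel":[0,0,0],"rotation":[0,0,0],"claw":10}]' 60
python3 -c "
from h import *
print({k:v for k,v in arm.get_obs().items() if k in('joints','ft_force','wrist_torque','finger_gap')})"
```

```text
clock: 5.62
tool_pos: [0.6157, -0.0966, 0.1024]
ee_rot: [-1.558, 2.295, -0.569]
ft_force: [-2.4, -0.4, 5.1]
finger_gap: 0.0176
gripper_force: 57.5
{'joints': array([-0.10108097,  0.121601  , -0.76327091,  0.18703738, -0.10278871,
       -1.32021516]), 'ft_force': array([-2.35949881, -0.42519521,  5.05349171]), 'wrist_torque': array([-0.0909044 ,  0.32508348, -0.22699002]), 'finger_gap': 0.017551432424514457}
```

Gripped at 17.6 mm. Before turning, a quick numeric estimate of the starting tilt from the ball feet in the first pictures.

```bash
cat > feet.py <<'E'
from h import *
def blob(f,u,v,r=9,th=62):
    g=cv2.imread(f'pics/{f}.png',0)
    g=cv2.resize(g[v-r:v+r+1,u-r:u+r+1],None,fx=8,fy=8,interpolation=cv2.INTER_CUBIC)
    m=(cv2.GaussianBlur(g,(9,9),0)<th).astype(np.uint8)
    n,l,st,c=cv2.connectedComponentsWithStats(m)
    i=min((i for i in range(1,n) if st[i,4]>300),key=lambda i:np.hypot(*(c[i]-r*8-4)))
    cs=cv2.findContours((l==i).astype(np.uint8),0,2)[0][0]
    (x,y),rad=cv2.minEnclosingCircle(cs)
    return ((x-3.5)/8+u-r,(y-3.5)/8+v-r),rad/8
if __name__=='__main__':
    import sys
    t=np.load('pics/top0.npy',allow_pickle=True).item();s=np.load('pics/side0.npy',allow_pickle=True).item()
    for n,pt,ps in(('back',(258,272),(205,239)),('right',(326,240),(276,254)),('screw',(298,157),(311,210))):
        for th in(45,60):
            try:
                a,ra=blob('top0',*pt,th=th);b,rb=blob('side0',*ps,th=th)
                print(n,th,np.round(a,1),round(ra,1),np.round(b,1),round(rb,1),tri(t,a,s,b))
            except Exception as e:print(n,th,e)
    print('exp r',15*350/1055,15*426/1100)
E
python3 feet.py
```

```text
back 45 [257.6 273. ] 5.2 [204.6 239.1] 4.5 (array([0.31298645, 0.00594473, 0.0137201 ]), np.float64(0.0016259544029926698))
back 60 [259.6 268.7] 9.9 [204.8 239.6] 5.3 (array([0.31986815, 0.00400229, 0.00958799]), np.float64(0.014833400907345359))
right 45 [325.8 239.9] 4.7 [275.3 255.3] 4.6 (array([ 0.41386535, -0.19593406,  0.0126506 ]), np.float64(0.003129117718171948))
right 60 [325.4 239.2] 5.5 [274.5 255.6] 5.9 (array([ 0.41462611, -0.19434106,  0.01072698]), np.float64(0.006231577318459963))
screw 45 [297.5 156.4] 3.2 [310.1 210.5] 3.1 (array([ 0.66783331, -0.10802711,  0.00840442]), np.float64(0.008194241058062615))
screw 60 [298.  159.7] 6.1 [310.3 210.8] 4.2 (array([ 0.65918338, -0.11162014,  0.01192929]), np.float64(0.0009875061807742816))
exp r 4.976303317535545 5.8090909090909095
```

```bash
python3 -m inch '[{"travel":[0,0,0],"rotation":[0,0,0.15],"claw":10},{"travel":[0,0,0],"rotation":[0,0,0.15],"claw":10},{"travel":[0,0,0],"rotation":[0,0,0.15],"claw":10},{"travel":[0,0,0],"rotation":[0,0,0.15],"claw":10},{"travel":[0,0,0],"rotation":[0,0,0],"claw":10},{"travel":[0,0,0],"rotation":[0,0,0],"claw":10}]'
python3 -c "
from h import *
print({k:v for k,v in arm.get_obs().items() if k in('joints','ft_force','wrist_torque','finger_gap')})"
```

```text
clock: 6.38
tool_pos: [0.6145, -0.0957, 0.1011]
ee_rot: [-0.793, 2.58, -0.399]
ft_force: [-4.1, 2.4, 4.7]
finger_gap: 0.017
gripper_force: 59.7
{'joints': array([-0.10062907,  0.12224352, -0.76452805,  0.18775191, -0.10133949,
       -0.72304979]), 'ft_force': array([-4.14793469,  2.44098274,  4.68594746]), 'wrist_torque': array([0.44747074, 0.6768836 , 0.01898761]), 'finger_gap': 0.017040050304129587}
```

```bash
python3 -m inch '[{"travel":[0,0,-0.3],"rotation":[0,0,0.15],"claw":10},{"travel":[0,0,-0.3],"rotation":[0,0,0.15],"claw":10},{"travel":[0,0,-0.3],"rotation":[0,0,0.15],"claw":10},{"travel":[0,0,-0.3],"rotation":[0,0,0.15],"claw":10},{"travel":[0,0,-0.3],"rotation":[0,0,0.15],"claw":10},{"travel":[0,0,-0.3],"rotation":[0,0,0.15],"claw":10},{"travel":[0,0,-0.3],"rotation":[0,0,0.15],"claw":10},{"travel":[0,0,-0.3],"rotation":[0,0,0.15],"claw":10},{"travel":[0,0,0],"rotation":[0,0,0],"claw":10},{"travel":[0,0,0],"rotation":[0,0,0],"claw":10}]'
python3 - <<'E'
from h import *
from feet import blob
print({k:v for k,v in arm.get_obs().items() if k in('joints','ft_force','wrist_torque','finger_gap')})
s=snap('side','side3')
a=cv2.imread('pics/side3.png')[130:270,190:350]
cv2.imwrite('pics/crop3.png',cv2.convertScaleAbs(cv2.resize(a,None,fx=4,fy=4,interpolation=cv2.INTER_CUBIC),alpha=1.6))
for f in('side0','side3'):print(f,[blob(f,*p,th=45) for p in((205,239),(276,254))])
E
```

```text
clock: 7.62
tool_pos: [0.6129, -0.0943, 0.1012]
ee_rot: [0.782, 2.52, -0.004]
ft_force: [6.7, 3.8, -11.8]
finger_gap: 0.017
gripper_force: 58.9
{'joints': array([-0.09964648,  0.11983052, -0.7653081 ,  0.19183692, -0.09940319,
        0.47741605]), 'ft_force': array([  6.67937472,   3.79887122, -11.82551189]), 'wrist_torque': array([ 0.88729764, -0.1080629 ,  0.44101027]), 'finger_gap': 0.017045195876658707}
side0 [((204.6296739578247, 239.09337711334229), 4.504752159118652), ((275.2503089904785, 255.3244342803955), 4.649500846862793)]
side3 [((204.40865421295166, 239.46634578704834), 4.533592224121094), ((275.0754156112671, 255.40750885009766), 4.712998867034912)]
```

View pics/crop3.png

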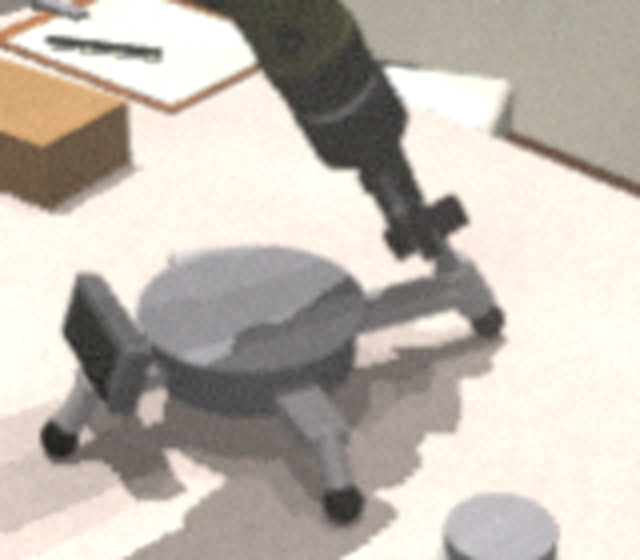

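The picture shows the bar turned by about 1.8 rad, with its centre at (297,187) and nothing displaced. The wrist now loads the scale by 12 N, so I'll let go to let it settle and then measure.

```bash
python3 -m inch '[{"travel":[0,0,0],"rotation":[0,0,0],"claw":40},{"travel":[0,0,0],"rotation":[0,0,0],"claw":40},{"travel":[0,0,0],"rotation":[0,0,0],"claw":40},{"travel":[0,0,0],"rotation":[0,0,0],"claw":40},{"travel":[0,0,0],"rotation":[0,0,0],"claw":40},{"travel":[0,0,0],"rotation":[0,0,0],"claw":40}]'
cat > cmp.py <<'E'
from h import *
from feet import blob
import sys
f=sys.argv[1]; s=snap('side',f)
g0=cv2.imread('pics/side0.png',0).astype(np.float32);g=cv2.imread(f'pics/{f}.png',0).astype(np.float32)
def sh(u0,v0,u1,v1):
    t=g0[v0:v1,u0:u1];m=cv2.findTransformECC(t,g[v0:v1,u0:u1],np.eye(2,3,dtype=np.float32),cv2.MOTION_TRANSLATION,(3,100,1e-6),None,1)
    return np.round(m[1][:,2],2)
print('display',sh(204,195,226,236),'backball',sh(198,230,213,246),'rightball',sh(266,244,285,262),'screwfoot',sh(300,195,318,216))
s0=np.load('pics/side0.npy',allow_pickle=True).item()
b=np.array([.313,.005,.015]);print('px per mm up at back',(proj(s0,b+[0,0,.01])-proj(s0,b))/10)
E
python3 cmp.py side4
```

```text
clock: 8.43
tool_pos: [0.6137, -0.0959, 0.1034]
ee_rot: [0.787, 2.515, -0.006]
ft_force: [0.5, -0.3, 0.6]
finger_gap: 0.0398
gripper_force: 0.0
display [-0.29  0.56] backball [-0.13  0.3 ] rightball [-0.32  0.4 ] screwfoot [ 0.89 -0.15]
px per mm up at back [-0.02842582 -0.26656268]
```

```bash
python3 -m inch '[{"travel":[0,0,-20],"rotation":[0,0,0],"claw":40},{"travel":[0,0,-35],"rotation":[0,0,0],"claw":40},{"travel":[0,0,-45],"rotation":[0,0,0],"claw":40},{"travel":[0,0,-45],"rotation":[0,0,0],"claw":40},{"travel":[0,0,0],"rotation":[0,0,0],"claw":40}]'
python3 - <<'E'
from h import *
o=arm.get_obs();C=R.from_rotvec(o['ee_rot']).as_matrix()
print(C.T@(np.array([.42,.38,.30])-o['tool_pos'])*1e3, o['joints'].round(2))
E
```

```text
clock: 9.1
tool_pos: [0.5482, -0.074, 0.2345]
ee_rot: [0.785, 2.509, -0.004]
ft_force: [0.6, 0.0, 0.7]
finger_gap: 0.0402
gripper_force: 0.0
[ 301.34405533  319.19132259 -184.81701697] [-0.06 -0.17 -0.7   0.54 -0.12  0.51]
```

```bash
python3 -m inch '[{"travel":[38,40,-23],"rotation":[0,0,0],"claw":40},{"travel":[38,40,-23],"rotation":[0,0,0],"claw":40},{"travel":[38,40,-23],"rotation":[0,0,0],"claw":40},{"travel":[38,40,-23],"rotation":[0,0,0],"claw":40},{"travel":[38,40,-23],"rotation":[0,0,0],"claw":40},{"travel":[38,40,-23],"rotation":[0,0,0],"claw":40},{"travel":[38,40,-23],"rotation":[0,0,0],"claw":40},{"travel":[38,40,-23],"rotation":[0,0,0],"claw":40},{"travel":[0,0,0],"rotation":[0,0,0],"claw":40}]'
cat > cmp2.py <<'E'
from h import *
import sys
f=sys.argv[1]
def ref(n):  # mean of 4 frames
    return
c=snap('top','top_'+f);snap('side','side_'+f)
def fit(a,b,box):
    u0,v0,u1,v1=box
    A=cv2.imread(a,0).astype(np.float32);B=cv2.imread(b,0).astype(np.float32)
    try:
        m=cv2.findTransformECC(A[v0:v1,u0:u1],B[v0:v1,u0:u1],np.eye(2,3,dtype=np.float32),cv2.MOTION_TRANSLATION,(3,200,1e-7),None,1);return round(float(m[0]),3),np.round(m[1][:,2],2)
    except cv2.error as e:return 'fail'
for n,b in(('display',(238,243,290,272)),('pan',(240,184,316,254)),('left',(218,197,233,212)),('right',(319,233,334,248)),('back',(250,268,266,280))):
    print('top',n,fit('pics/top0.png',f'pics/top_{f}.png',b))
for n,b in(('display',(204,195,230,236)),('pan',(220,188,288,240)),('back',(198,230,213,246)),('right',(266,244,285,262)),('jar',(295,250,335,306))):
    print('side',n,fit('pics/side0.png',f'pics/side_{f}.png',b))
s0=np.load('pics/side0.npy',allow_pickle=True).item();t0=np.load('pics/top0.npy',allow_pickle=True).item()
# predicted pixel shifts for tilt decrease of .02 (about left-right feet axis through (.465,-.046,0))
X=np.array([np.cos(Y0),np.sin(Y0),0]);O=np.array([.465,-.0465,0]);Rm=R.from_rotvec(np.cross(X,[0,0,1])*.02).as_matrix()
Yv=np.array([-X[1],X[0],0])
for n,p in(('display',[-.11,0,.10]),('pan',[0,0,.085]),('back',[-.16,0,.015])):
    P=O+p[0]*X+p[1]*Yv+np.array([0,0,p[2]]);Q=O+Rm@(P-O)
    print('pred .02',n,'dz mm',((Q-P)*1e3).round(1),'top',(proj(t0,Q)-proj(t0,P)).round(2),'side',(proj(s0,Q)-proj(s0,P)).round(2))
E
python3 cmp2.py a
```

```text
clock: 10.22
tool_pos: [0.4173, 0.386, 0.2933]
ee_rot: [0.781, 2.518, -0.006]
ft_force: [0.5, -0.8, 0.5]
finger_gap: 0.0398
gripper_force: 0.0
top display (0.977, array([-0.15,  0.59], dtype=float32))
top pan (0.893, array([0.31, 0.64], dtype=float32))
top left (0.976, array([ 0.53, -0.11], dtype=float32))
top right (0.956, array([0.27, 0.67], dtype=float32))
top back (0.989, array([-0.06,  0.04], dtype=float32))
side display (0.961, array([-0.37,  0.63], dtype=float32))
side pan (0.968, array([-0.48,  0.27], dtype=float32))
side back (0.968, array([-0.05,  0.37], dtype=float32))
side right (0.908, array([-0.36,  0.47], dtype=float32))
side jar (0.997, array([-0.01,  0.  ], dtype=float32))
pred .02 display dz mm [-1.9  0.6 -2.2] top [-0.27  0.66] side [-0.58  0.79]
pred .02 pan dz mm [-1.6  0.5 -0. ] top [-0.2   0.57] side [-0.51  0.14]
pred .02 back dz mm [-0.3  0.1 -3.2] top [-0.05 -0.  ] side [0.01 0.87]
```

View pics/top_a.png

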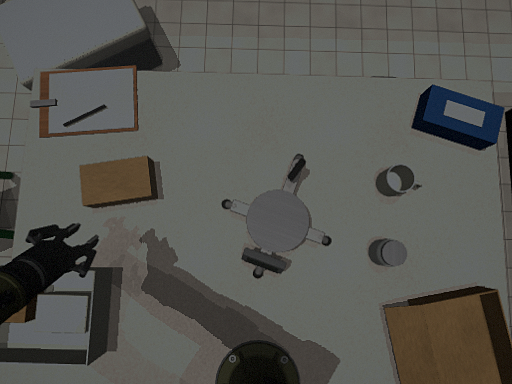

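The top view shows the bar at (297,168), now nearly along the leg, and nothing else moved. The measured tilt change is about 0.017 and the back foot looks grounded. I'll add about 0.45 rad to centre it in the bearing range.

```bash
python3 -m inch '[{"travel":[-38,-40,23],"rotation":[0,0,0],"claw":40},{"travel":[-38,-40,23],"rotation":[0,0,0],"claw":40},{"travel":[-38,-40,23],"rotation":[0,0,0],"claw":40},{"travel":[-38,-40,23],"rotation":[0,0,0],"claw":40},{"travel":[-38,-40,23],"rotation":[0,0,0],"claw":40},{"travel":[-38,-40,23],"rotation":[0,0,0],"claw":40},{"travel":[-38,-40,23],"rotation":[0,0,0],"claw":40},{"travel":[-38,-40,23],"rotation":[0,0,0],"claw":40},{"travel":[0,0,0],"rotation":[0,0,0],"claw":40},{"travel":[0,0,0],"rotation":[0,0,0],"claw":40}]'
cat > back.py <<'E'
from h import *
todo(R.from_rotvec([.787,2.515,-.006]).as_matrix(),np.array([.6137,-.0959,.1034]))
E
python3 back.py
```

```text
clock: 11.58
tool_pos: [0.5455, -0.0754, 0.2294]
ee_rot: [0.791, 2.515, -0.007]
ft_force: [-0.2, 0.5, -0.4]
finger_gap: 0.0397
gripper_force: 0.0
travel mm [ -0.8   2.  144.7] rot [-0.002 -0.001 -0.002] j [-0.07 -0.16 -0.71  0.54 -0.12  0.51] after-rot travel [ -0.7   1.7 144.7] t 11.575
```

```bash
python3 -m inch '[{"travel":[-1,2,45],"rotation":[0,0,0],"claw":40},{"travel":[0,0,40],"rotation":[0,0,0],"claw":40},{"travel":[0,0,30],"rotation":[0,0,0],"claw":40},{"travel":[0,0,15],"rotation":[0,0,0],"claw":40},{"travel":[0,0,12],"rotation":[0,0,0],"claw":40},{"travel":[0,0,0],"rotation":[0,0,0],"claw":40},{"travel":[0,0,0],"rotation":[0,0,0],"claw":40}]'
python3 back.py
```

```text
clock: 12.45
tool_pos: [0.6145, -0.0941, 0.1077]
ee_rot: [0.786, 2.514, -0.006]
ft_force: [0.6, -1.0, 0.2]
finger_gap: 0.0401
gripper_force: 0.0
travel mm [ 1.6 -2.5  3.6] rot [0.    0.001 0.   ] j [-0.1   0.11 -0.76  0.2  -0.1   0.48] after-rot travel [ 1.6 -2.5  3.6] t 12.45
```

```bash
python3 -m inch '[{"travel":[1,-1.5,2],"rotation":[0,0,0],"claw":40},{"travel":[0,0,0],"rotation":[0,0,0],"claw":10},{"travel":[0,0,0],"rotation":[0,0,0],"claw":10},{"travel":[0,0,0],"rotation":[0,0,0],"claw":10},{"travel":[0,0,0],"rotation":[0,0,0],"claw":10},{"travel":[0,0,0],"rotation":[0,0,0.15],"claw":10},{"travel":[0,0,0],"rotation":[0,0,0.15],"claw":10},{"travel":[0,0,0],"rotation":[0,0,0.15],"claw":10},{"travel":[0,0,0],"rotation":[0,0,0],"claw":10},{"travel":[0,0,0],"rotation":[0,0,0],"claw":10}]' 60
python3 -m inch '[{"travel":[0,0,0],"rotation":[0,0,0],"claw":45},{"travel":[0,0,0],"rotation":[0,0,0],"claw":45},{"travel":[0,0,0],"rotation":[0,0,0],"claw":45},{"travel":[0,0,0],"rotation":[0,0,0],"claw":45},{"travel":[0,0,-20],"rotation":[0,0,0],"claw":45},{"travel":[0,0,-40],"rotation":[0,0,0],"claw":45},{"travel":[0,0,-45],"rotation":[0,0,0],"claw":45},{"travel":[0,0,-45],"rotation":[0,0,0],"claw":45},{"travel":[0,0,0],"rotation":[0,0,0],"claw":45}]'
python3 - <<'E'
from h import *
o=arm.get_obs();C=R.from_rotvec(o['ee_rot']).as_matrix()
print(C.T@(np.array([.42,.38,.30])-o['tool_pos'])*1e3, o['joints'].round(2))
E
```

```text
clock: 13.7
tool_pos: [0.6142, -0.0948, 0.1046]
ee_rot: [1.329, 2.284, 0.147]
ft_force: [0.6, 4.0, 2.2]
finger_gap: 0.0172
gripper_force: 58.5
clock: 14.82
tool_pos: [0.5456, -0.0728, 0.2398]
ee_rot: [1.329, 2.278, 0.15]
ft_force: [0.4, -0.5, 0.5]
finger_gap: 0.0452
gripper_force: 0.0
[ 410.00688518  155.95215328 -178.91528161] [-0.06 -0.18 -0.7   0.55 -0.12  0.97]
```

Move aside again and compare.

```bash
python3 -m inch '[{"travel":[51,19,-22],"rotation":[0,0,0],"claw":45},{"travel":[51,19,-22],"rotation":[0,0,0],"claw":45},{"travel":[51,19,-22],"rotation":[0,0,0],"claw":45},{"travel":[51,19,-22],"rotation":[0,0,0],"claw":45},{"travel":[51,19,-22],"rotation":[0,0,0],"claw":45},{"travel":[51,19,-22],"rotation":[0,0,0],"claw":45},{"travel":[51,19,-22],"rotation":[0,0,0],"claw":45},{"travel":[51,19,-22],"rotation":[0,0,0],"claw":45},{"travel":[0,0,0],"rotation":[0,0,0],"claw":45}]'
python3 cmp2.py b
python3 - <<'E'
from h import *
z=lambda f,y,x:cv2.convertScaleAbs(cv2.resize(cv2.imread(f'pics/{f}.png')[y:y+130,x:x+130],(390,390),interpolation=cv2.INTER_CUBIC),alpha=1.6)
cv2.imwrite('pics/crop_b.png',np.hstack([z('side_b',145,195),z('top_b',148,212)]))
E
```

```text
clock: 15.95
tool_pos: [0.4175, 0.3797, 0.2921]
ee_rot: [1.327, 2.287, 0.146]
ft_force: [0.1, -0.1, -0.1]
finger_gap: 0.045
gripper_force: 0.0
top display (0.974, array([-0.16,  0.76], dtype=float32))
top pan (0.903, array([0.28, 0.77], dtype=float32))
top left (0.981, array([ 0.52, -0.08], dtype=float32))
top right (0.964, array([0.24, 0.74], dtype=float32))
top back (0.989, array([-0.04,  0.03], dtype=float32))
side display (0.94, array([-0.5 ,  0.72], dtype=float32))
side pan (0.986, array([-0.5 ,  0.23], dtype=float32))
side back (0.961, array([-0.07,  0.4 ], dtype=float32))
side right (0.967, array([-0.35,  0.56], dtype=float32))
side jar (0.997, array([ 0.  , -0.02], dtype=float32))
pred .02 display dz mm [-1.9  0.6 -2.2] top [-0.27  0.66] side [-0.58  0.79]
pred .02 pan dz mm [-1.6  0.5 -0. ] top [-0.2   0.57] side [-0.51  0.14]
pred .02 back dz mm [-0.3  0.1 -3.2] top [-0.05 -0.  ] side [0.01 0.87]
```

View pics/crop_b.png

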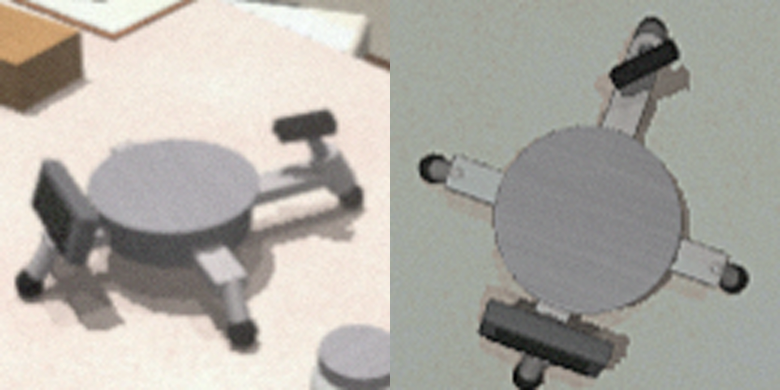

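The crop shows the bar released and the scale standing square. The last 0.45 rad lowered the back foot by only 0.03 px while the tilt fell about 0.004 rad, so the back foot bears. Handing in.

```bash
python3 -c "
from workcell import arm
print(arm.close_job())"
```

```text
the job is handed in; nothing more can be done
None
```

I turned the T-handle clockwise by about 2.25 rad, let go, moved the arm clear and handed the job in at about 16 s; the camera checks suggest the scale is level with all four feet bearing, but I saw no judged result.

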